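Clamp a glued-up bowl blank in the notched screw press

ROBOT

A 6-joint arm with a two-finger parallel gripper is mounted at the origin on the work surface. World frame = base frame: x ahead of the robot, y to its left, z up, the work surface at z = 0. Lengths are in m, angles in degrees, forces in N, time in s.
With the tool pointing down it reaches from about 0.2 to 0.875 m from the base axis. Payload 3.4 kg.
Tool frame: the origin (TCP) lies on the centre line of the jaws, within the pads' length; the fingertips stand 22 mm ahead of it and the grasp point (between the pads) lies 3 mm ahead of it; z points along the fingers, y is the direction in which the jaws open and shut (so a half turn about z gives the same grasp; the last joint's range is limited). The gripper opens to 94 mm and grips with 3 to 60 N. Pads are 16 mm wide; open, the fingers measure 119 mm over their backs; the gripper's body (75 mm by 177 mm) begins 78 mm behind the grasp point.
Start: joints at [65.604, 15.808, 86.224, -0, 77.962, -6.933], TCP at [0.173, 0.549, 0.227] pointing down, gripper open.
Joint ranges: [-165.64, 165.64], [-43.16, 119.46], [12.63, 154.43], [-67.54, 247.53], [6.08, 155.33], [-154.97, 154.97]. Speed limits (degrees/s): [147.25, 147.25, 180, 180, 180, 180].

INTERFACE

Orientations are given as [roll, pitch, yaw] about the fixed x, y, z axes, in that order (R = Rz(yaw) Ry(pitch) Rx(roll)).
In Python, from cell import r gives the robot as it stands. Calls block until the motion is done:
- r.reach(position, orientation): joint-space move of the TCP to a pose.
- r.line_to(position, rot=None, vel=0.15): straight line of the TCP; rot=None keeps the orientation; vel is the mean speed in m/s.
- r.move_joints(angles): joint-space move.
- r.release() and r.gripper_close(f_grip=None): open the fingers fully, or close them until they stop; f_grip is the grip in N (None keeps the last).
- r.dwell(seconds).
- r.ik(position, orientation): joint angles nearest the present ones, or None.
- r.snapshot(name): name is "side" or "top" or "wrist"; returns a dict with "image" (384x512x3 uint8, red, green, blue), "vfov" (degrees; the focal length in pixels is half the picture's height over the tangent of half this angle, whatever the lens; pixels are square), "cx", "cy" (the principal point, pixels), "dist_coeffs" ([k1, k2, p1, p2, k3] as OpenCV has them; the pictures are not rectified), "R" (3x3) and "t" (3): a world point X has camera coordinates R X + t. Camera axes: x right, y down, z forward; pixel columns grow to the right and rows downward; lengths in m; the calibration is good to about 2 mm. A picture is of the moment at which its call begins. There is no depth.
A pose or a line that the arm cannot do raises r.IKError and nothing moves.
- r.close_job(): hands the job in, once; it reports no verdict.
Trained networks look in a picture, given as the dict that the camera call returned (one of the last four; its "shot" number tells which), for a name from the list of things; names that differ only in an ending like _2 or _b are one class to them, and where a whole thing is asked for, a point or a joint stands for the part that bears it (a point fixed in the world has none). Each returns a list of dicts, best first, with "conf" (0 to 1); they miss things now and then, are a little off and sometimes report something else, mostly with a low value. They report only what shows in the picture. A call takes as long as a camera call. They do not tell look-alikes from the thing itself.
- r.boxes_of(picture, query): "at" ([x, y, z] in m, in the coordinates of the camera as it stood for that picture, good to about 4 mm: the middle of the surface that is visible of it).
- r.masks_of(picture, query): "region" (384x512 bool, what is visible of it).
Readings, each from a call of its own:
- r.get_clock(): time.
- r.get_joint_pos(): joint angles.
- r.get_qd(): joint speeds.
- r.get_joint_efforts(): joint torques, N m.
- r.get_tool_pos(): TCP position.
- r.get_tool_rot(): TCP orientation.
- r.get_force(): force on the tool from outside, world axes, zero at the start.
- r.get_ft_torque(): the same for the moment, N m.
- r.get_gripper_width(): finger opening in m.
Only numpy, scipy, OpenCV 4.12 (cv2) and the standard library are available. Lean on these libraries where they do the work, as an engineer would, in place of code of your own. Each camera call takes 0.05 s, during which the arm holds its last target.

TASK

Clamp the glued-up bowl blank in the press: first lift the press table by its orange handle to the next notch, so that the pawl holds it there, and let go of it. Then turn the three-armed handle on top clockwise (seen from above) until the screw is tight on the blank and the ratchet in the handle slips over one to three clicks, no more. Leave the press clamped like that, with the blank upright under the plate and the other things on the bench where they are.

Things in the scene. Friction and masses are not known exactly. Their poses are not given: they have to be found in the camera images.
- press: bench glue press, bolted down: dark base plate 200 x 250 mm, 15 mm thick; steel columns 98 mm to either side (its y); cream crossbeam over them (52 mm deep, 246 mm long, 212 to 242 mm above the bench, nuts on its ends up to 254 mm); pawl box at the rear. Origin: on the bench under the screw's axis. -x points to its front, where the orange lifting handle is; z up.
- lift_grip (a point): centre of the orange lifting handle of the press table: a level bar 80 mm long (along x), 22 mm wide (y), 24 mm high, sticking out of the table's front, 150 mm before the screw's axis; 78 mm above the bench with the table down, and it rises with the table. Nothing near it sideways: pinch it from above across its width. Lifting takes about 9 N, a few more at the pawl.
- lift (a joint): height of the press table (m), sliding straight up; 0, on its stop, at the start. A sprung pawl at the rear snaps under a tooth at 0.024 (first notch; second, too high: 0.048) once the table is a millimetre past it, and then carries the table when it is let down or let go. It cannot go back down. 0.027 to 0.030 is a good height to lift to; from 0.034 on the blank can meet the platen.
- hub (a point): centre of the three-armed handle on top of the press, on the screw's axis, always 285 mm above the bench. Hub of 31 mm radius (268 to 302 mm high), three level steel arms 13 mm thick, 120 degrees apart, out to black balls (26 mm) 74 mm from the axis. x along one arm, z up. Free below the arms down to 254 mm: closed fingertips can be put down between arms and push one, 45 to 60 mm off the axis.
- screw (a joint): turn of the screw's brass nut (rad), growing clockwise seen from above, 30 mm of travel per turn. Starts between 0 and 1.7, ends at 6.4. With the table in the first notch it meets the blank at about 4.2 and is tight some 0.4 rad later; with the table down it never reaches the blank. Running it down takes 0.1 to 0.2 N m at the handle (2 to 4 N at 50 mm from the axis). It stays where it is left.
- ratchet (a joint): slip of the three-armed handle on the nut (rad), growing clockwise: 0 at the start and while the handle carries the nut along. Once the screw is tight on the blank the push climbs to two to four times the running push (7 to 11 N at 50 mm); then the ratchet slips with a click, the push drops to less than half, and climbs again towards the next click. One click is 0.52 rad.
- platen: round aluminium pressing plate, 84 mm across and 14 mm thick, under the crossbeam, moved down by the screw. Origin on the screw's axis (at the height of the bench when the screw is at 0); its pressing face lies 184 mm above the origin. z up.
- blank: loose glued-up bowl blank, dark and light wood in layers, a disc 104 mm across and 50 mm high, 0.28 kg, standing on the plywood press table under the platen, its underside 90 mm above the bench while the table is down. Origin: centre of its underside; z up.
- glue: white glue bottle, 62 mm across, 170 mm high, standing close to the left of the press; leave it alone. Origin: centre of its underside.
- offcut: wooden offcut, 80 x 60 x 45 mm, lying close to the right of the press; leave it alone. Origin: centre of its underside.
- mallet: wooden mallet lying on the left of the bench, 235 mm long, 70 mm high; leave it alone.
- bowl: finished wooden bowl, 130 mm across, 60 mm high, on the right; leave it alone.
- gouge: turning gouge lying on the right, 280 mm long, 30 mm high; leave it alone.
- sander: cork sanding block, 110 x 60 x 28 mm, on the left; leave it alone.
- wax: amber wax jar, 72 mm across, 60 mm high, on the left; leave it alone.
Things that resemble listed ones, but are neither listed nor needed, are in the scene too. What is shaped like the blank but green, pink or purple is not meant.

How it is judged (in metres and radians):
On the way, in this order (a step that is already met when the one before it is completed fails the run):
1. the table rests on the pawl in its first notch, let go, with the screw not yet tight on the blank (value of joint lift between 0.021 and 0.0255 m and contact force between the fingers and press below 0.2 N and contact force between platen and blank below 0.5 N and value of joint ratchet below 0.25 rad), for 0.2 s.
2. the screw is tight on the blank and the ratchet has slipped at least one click (value of joint ratchet above 0.4 rad and contact force between platen and blank above 10 N), for 0.1 s.
At the end, for the whole second after the job is handed in: The press table rests in its first notch (0.021 to 0.0255 m), the ratchet has slipped one to three clicks (0.4 to 1.85 rad), the platen presses the blank with more than 10 N, and the blank is upright (3.4 degrees) and within 20 mm of the screw's axis (all of step 2 and value of joint lift between 0.021 and 0.0255 m and value of joint ratchet below 1.85 rad and horizontal distance between blank and platen below 0.02 m and angle between blank's own z axis and vertical below 0.06 rad); the robot touches nothing.
It fails at once if the table is lifted towards the second notch (value of joint lift above 0.04 m).
It fails at once if the ratchet slips more than three clicks (value of joint ratchet above 1.85 rad).
It fails at once if another thing on the bench is moved by more than 30 mm (distance of any of glue, offcut, mallet, bowl, gouge, sander, wax from where it was at the start of the episode above 0.03 m).
It also fails if it takes over 64 s, if anything falls off the work surface, if the arm or the gripper's body presses on something with over 40 N, if the wrist force passes 120 N, or if a joint passes its speed limit or range.

## Working session

There is one attempt and no reset: what is moved stays moved. The work goes in short steps, each a Python script; the robot and the scene stay as the last script left them, time stands still between calls to the robot, and variables do not carry over. Pictures are saved under pics/ and viewed, and the job is handed in when it is done.

```bash
ls; mkdir -p pics
cat > h.py <<'E'
from cell import r
import numpy as np, cv2
def save(p,n): cv2.imwrite('pics/'+n+'.png', p["image"][:,:,::-1])
def K(p):
    f=192/np.tan(np.radians(p["vfov"])/2); return np.array([[f,0,p["cx"]],[0,f,p["cy"]],[0,0,1.]])
def towld(p,a): return np.array(p["R"]).T@(np.array(a)-np.array(p["t"]))
def pix(p,X):
    rv=cv2.Rodrigues(np.array(p["R"],float))[0]
    return cv2.projectPoints(np.array(X,float).reshape(-1,3),rv,np.array(p["t"],float),K(p),np.array(p["dist_coeffs"],float))[0].reshape(-1,2)
def onplane(p,uv,z):
    q=cv2.undistortPoints(np.array(uv,float).reshape(-1,1,2),K(p),np.array(p["dist_coeffs"],float)).reshape(-1,2)
    R=np.array(p["R"]);c=-R.T@np.array(p["t"]);out=[]
    for a in q:
        d=R.T@np.array([a[0],a[1],1]); out.append(c+d*(z-c[2])/d[2])
    return np.array(out)
E
python3 - <<'E'
from h import *
for n in ("side","top","wrist"):
    p=r.snapshot(n); save(p,n+"0")
    for q in ("press","lift_grip","hub","blank","platen","glue","offcut"):
        print(n,q,[(np.round(towld(p,d["at"]),3).tolist(),round(d["conf"],2)) for d in r.boxes_of(p,q)][:3])
print(r.get_clock(),r.get_tool_rot())
E
```

```text
pics
side press [([0.612, -0.035, 0.092], 0.59)]
side lift_grip [([0.56, -0.044, 0.091], 0.71)]
side hub [([0.624, -0.054, 0.288], 0.93)]
side blank [([0.353, 0.055, 0.05], 0.95), ([0.509, 0.212, 0.047], 0.95), ([0.598, -0.035, 0.134], 0.67)]
side platen [([0.596, -0.058, 0.191], 0.51), ([0.648, 0.447, 0.023], 0.51)]
side glue [([0.644, 0.127, 0.094], 0.94)]
side offcut [([0.622, -0.056, 0.286], 0.16)]
top press [([0.595, -0.062, 0.091], 0.67), ([0.633, 0.099, 0.114], 0.45)]
top lift_grip [([0.558, -0.06, 0.087], 0.57)]
top hub [([0.624, -0.067, 0.299], 0.7)]
top blank [([0.349, 0.032, 0.05], 0.76), ([0.506, 0.187, 0.048], 0.74), ([0.426, -0.176, 0.051], 0.69)]
top platen []
top glue [([0.631, 0.1, 0.112], 0.65)]
top offcut [([0.627, -0.259, 0.047], 0.65)]
wrist press []
wrist lift_grip []
wrist hub []
wrist blank [([0.47, 0.219, 0.004], 0.53)]
wrist platen []
wrist glue []
wrist offcut [([0.456, 0.595, 0.057], 0.66)]
1.2 [1.79997115e+02 1.90919698e-03 1.62534194e+02]
```

View pics/side0.png

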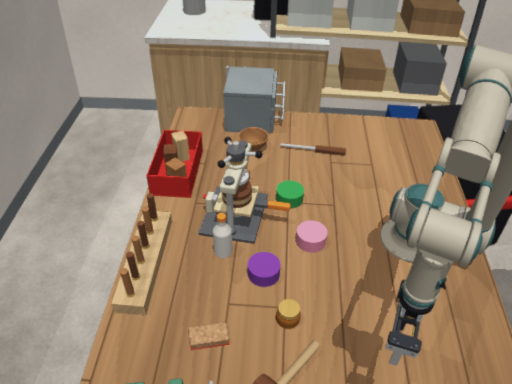

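View pics/top0.png

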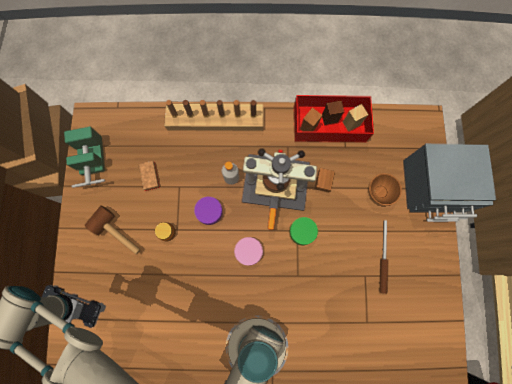

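Run:
```python
from h import *
print(r.get_tool_pos(), r.snapshot("wrist")["t"])
r.reach([0.20,0.45,0.42],[180,0,180])
r.reach([0.42,-0.06,0.45],[180,0,180])
print(r.get_joint_pos())
p=r.snapshot("wrist"); save(p,"w1"); print("cam",-np.array(p["R"]).T@p["t"])
for q in ("press","lift_grip","hub","blank","platen","glue","offcut"):
    print(q,[(np.round(towld(p,d["at"]),3).tolist(),round(d["conf"],2)) for d in r.boxes_of(p,q)][:3])
for n in("side","top"):
    p=r.snapshot(n); im=p["image"]
    im=im[110:270,180:310] if n=="side" else im[130:240,210:345]
    cv2.imwrite(f'pics/{n}z.png',cv2.resize(im,None,fx=4.4 if n=="top" else 3.7,fy=4.4 if n=="top" else 3.7,interpolation=cv2.INTER_CUBIC)[:,:,::-1])
print(r.get_clock())
```

```text
[0.17258621 0.54851642 0.22747434] [-0.57461601 -0.03055838  0.39159936]
[-1.74712982e+01 -3.25206020e-01  7.51820056e+01  2.39099894e-02
  1.05161956e+02 -1.07532870e+02]
cam [ 0.33669713 -0.05971     0.60564712]
press [([0.596, -0.068, 0.128], 0.75)]
lift_grip [([0.564, -0.061, 0.086], 0.75)]
hub [([0.637, -0.065, 0.29], 0.8)]
blank [([0.501, 0.183, 0.047], 0.9), ([0.349, 0.029, 0.051], 0.7), ([0.593, -0.069, 0.194], 0.68)]
platen [([0.593, -0.069, 0.195], 0.98), ([0.563, -0.06, 0.088], 0.37)]
glue [([0.642, 0.092, 0.104], 0.83), ([0.63, -0.062, 0.29], 0.28), ([0.372, 0.478, 0.041], 0.18)]
offcut [([0.595, -0.282, 0.044], 0.53), ([0.586, -0.065, 0.136], 0.32)]
4.625
```

View pics/w1.png

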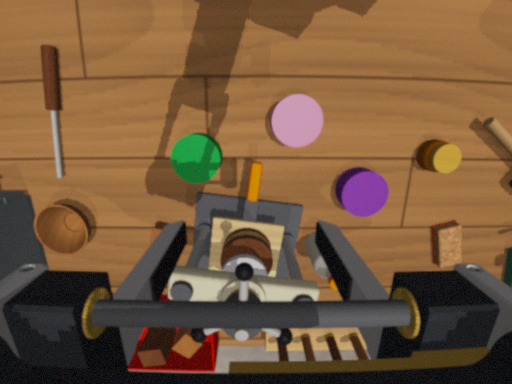

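View pics/topz.png

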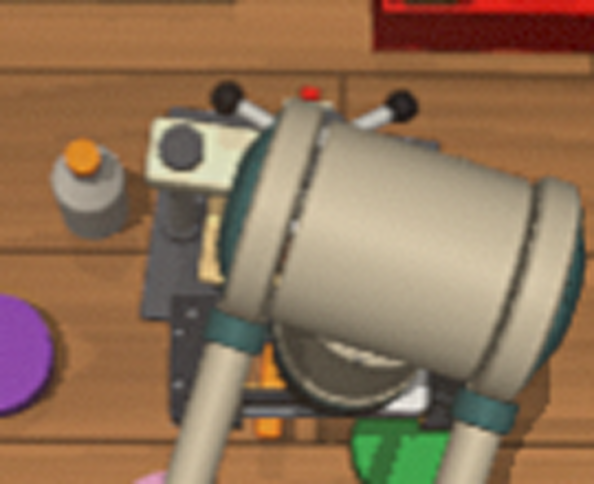

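View pics/sidez.png

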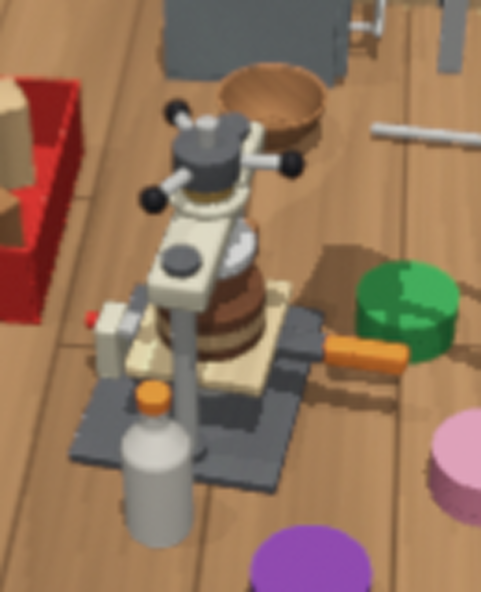

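Run:
```python
import cv2
a=cv2.imread('pics/top0.png')[140:240,220:340]; cv2.imwrite('pics/t0z.png',cv2.resize(a,None,fx=6,fy=6,interpolation=cv2.INTER_CUBIC))
a=cv2.imread('pics/w1.png')[150:350,160:340]; cv2.imwrite('pics/w1z.png',cv2.resize(a,None,fx=3,fy=3,interpolation=cv2.INTER_CUBIC))
```

```text
(no output)
```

View pics/t0z.png

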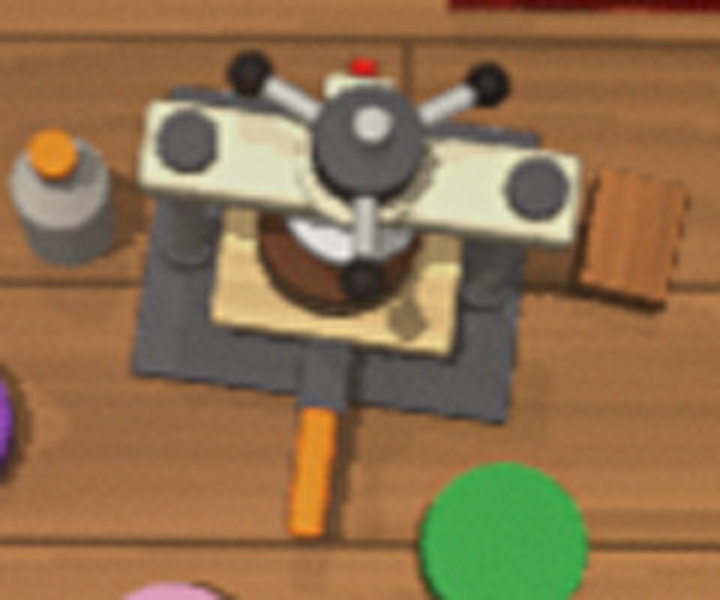

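View pics/w1z.png

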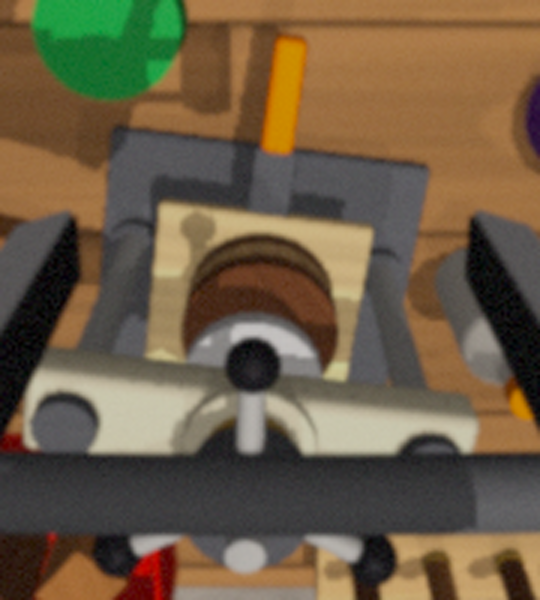

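```bash
cat > fit.py <<'E'
from h import *
from scipy.optimize import least_squares
def fit(obs,x0):
    # obs: list of (pic, kind, arg, uv)
    def pts(th,k,a):
        x,y,yaw,h=th; c,s=np.cos(yaw),np.sin(yaw)
        if k=="ball":
            return [x+.074*np.cos(h+a*2*np.pi/3),y+.074*np.sin(h+a*2*np.pi/3),.285]
        lx,ly,lz=a; return [x+c*lx-s*ly,y+s*lx+c*ly,lz]
    def res(th):
        return np.concatenate([pix(p,pts(th,k,a))[0]-uv for p,k,a,uv in obs])
    s=least_squares(res,x0,loss="soft_l1"); 
    return s.x,res(s.x).reshape(-1,2)
E
python3 - <<'E'
from fit import *
g=lambda u,v,ox,oy,s:np.array([(u+.5)/s-.5+ox,(v+.5)/s-.5+oy])
t=r.snapshot("top");s=r.snapshot("side");w=r.snapshot("wrist")
T=lambda u,v:g(u,v,220,140,6);W=lambda u,v:g(u,v,160,150,3);S=lambda u,v:g(u,v,180,110,3.7)
# arm 0 = front (toward -x, h~180deg), arm1: h+120 = 300 -> -y (right), arm2 -> left
O=[(t,"ball",0,T(361,280)),(t,"ball",1,T(488,84)),(t,"ball",2,T(250,74)),
(w,"ball",0,W(252,365)),(w,"ball",1,W(118,555)),(w,"ball",2,W(373,558)),
(s,"ball",0,S(291,163)),(s,"ball",1,S(177,112)),(s,"ball",2,S(153,198)),
(t,"p",(0,.098,.254),T(187,140)),(t,"p",(0,-.098,.254),T(537,188)),(w,"p",(0,-.098,.254),W(63,425)),(s,"p",(0,.098,.254),S(181,261)),
]
for k,(a,b) in {(-1,1):((290,532),(306-0,40)),(-1,-1):((323,537),(277,36)),(1,1):((303,408),(295,153)),(1,-1):((338,410),(262,150))}.items():
    P=(-.150+.04*k[0],.011*k[1],.090)
    O.append((t,"p",P,T(*a)))
    b={(-1,1):(306,40),(-1,-1):(277,36),(1,1):(295,153),(1,-1):(262,150)}[k]
    O.append((w,"p",P,W(*b)))
th,e=fit(O,[.63,-.06,0,np.pi])
print(th[:2],np.degrees(th[2:])); 
for o,q in zip(O,e): print(o[1:3],np.round(q,1))
x,y,yaw,h=th
print("grip",x-.15*np.cos(yaw),y-.15*np.sin(yaw))
E
```

```text
[ 0.61862527 -0.07234006] [ -7.48010254 177.94292675]
('ball', 0) [ 0.2 -0.1]
('ball', 1) [-0.4  0.1]
('ball', 2) [-0.2  0.1]
('ball', 0) [ 0.1 -0.8]
('ball', 1) [ 0. -2.]
('ball', 2) [ 0.2 -0.3]
('ball', 0) [-0.1 -0. ]
('ball', 1) [-0.3 -0.2]
('ball', 2) [0.  0.1]
('p', (0, 0.098, 0.254)) [-0.3 -0.3]
('p', (0, -0.098, 0.254)) [ 0.1 -0.5]
('p', (0, -0.098, 0.254)) [-0.3  1.7]
('p', (0, 0.098, 0.254)) [-0.2 -1.9]
('p', (-0.19, 0.011, 0.09)) [-0.8  0.1]
('p', (-0.19, 0.011, 0.09)) [ 1.3 -0.4]
('p', (-0.19, -0.011, 0.09)) [-0.3  0.1]
('p', (-0.19, -0.011, 0.09)) [-0.3 -0.5]
('p', (-0.10999999999999999, 0.011, 0.09)) [-0.2 -0.6]
('p', (-0.10999999999999999, 0.011, 0.09)) [-0.8  0.9]
('p', (-0.10999999999999999, -0.011, 0.09)) [-0.1 -0.1]
('p', (-0.10999999999999999, -0.011, 0.09)) [-0.6  0.5]
grip 0.4699017521960683 -0.052812773956177984
```

Run:
```python
from h import *
x,y,yaw=.6186,-.0723,np.radians(-7.48)
d=.158; gx,gy=x-d*np.cos(yaw),y-d*np.sin(yaw)
rot=[180,0,172.5]
r.reach([gx,gy,.20],rot)
r.line_to([gx,gy,.081],vel=.12)
print(r.get_force())
r.gripper_close(40); print(r.get_gripper_width(),r.get_force())
for z in (.004,.016,.024,.0285):
    r.line_to([gx,gy,.081+z],vel=.04); print(z,r.get_tool_pos()[2],np.round(r.get_force(),1))
p=r.snapshot("side"); save(p,"s_lift")
a=p["image"][110:270,180:310];cv2.imwrite('pics/s_liftz.png',cv2.resize(a,None,fx=3.7,fy=3.7,interpolation=cv2.INTER_CUBIC)[:,:,::-1])
print(r.get_clock())
```

```text
[0.31857568 0.67134016 0.77521216]
0.021870248571888243 [0.37189174 4.82446761 0.61594365]
0.004 0.0841654232952049 [ 3.   4.5 -7.7]
0.016 0.09590059163119823 [ 2.8  4.9 -7.2]
0.024 0.1040669452146788 [ 3.   4.5 -6.9]
0.0285 0.1085078774445474 [ 3.2  3.6 -8. ]
9.375
```

View pics/s_liftz.png

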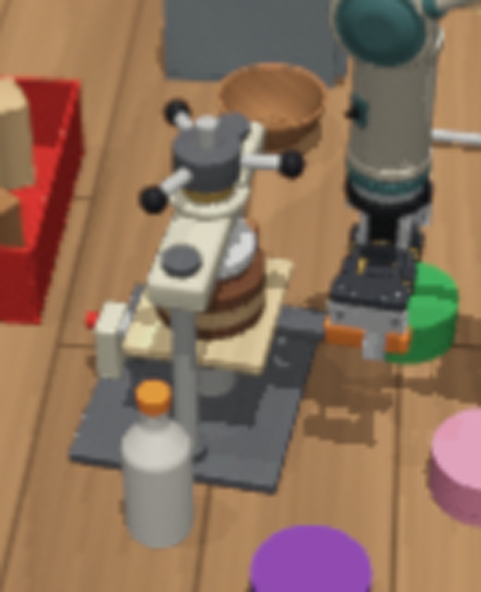

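Run:
```python
from h import *
p=r.get_tool_pos()
for dz in (.002,.0038):
    r.line_to([p[0],p[1],.1095-dz],vel=.03); print(r.get_tool_pos()[2],np.round(r.get_force(),1))
r.release(); r.dwell(.3); print(r.get_force())
q=r.get_tool_pos(); r.line_to([q[0]-.01,q[1],.20],vel=.2)
p=r.snapshot("side"); save(p,"s_rel")
a=p["image"][110:270,180:310];cv2.imwrite('pics/s_relz.png',cv2.resize(a,None,fx=3.7,fy=3.7,interpolation=cv2.INTER_CUBIC)[:,:,::-1])
print(r.get_clock())
```

```text
0.10667580067260807 [ 2.7  0.2 -9.4]
0.10542120188152142 [ 2.8  0.7 -8.9]
[0.08059307 0.12070975 0.35128165]
12.0333
```

View pics/s_relz.png

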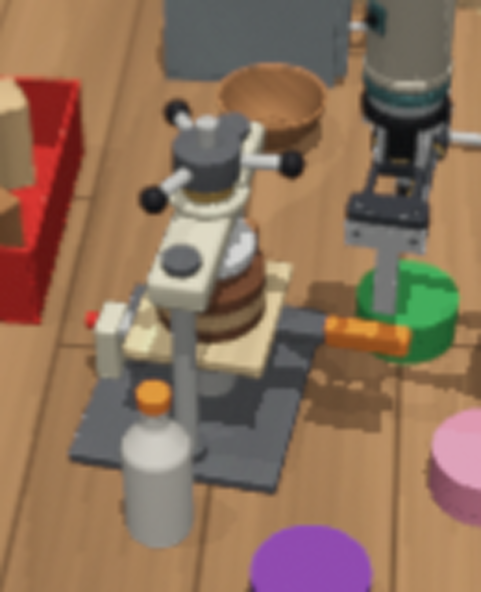

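Run:
```python
from h import *
x,y,yaw=.6186,-.0723,np.radians(-7.48)
p=r.snapshot("side"); pt=r.snapshot("top"); save(pt,"t2")
im=p["image"].astype(int); m=(im[...,0]>170)&(im[...,2]<90)&(im[...,1]>70)&(im[...,1]<170)
m[:195]=0;m[225:]=0;m[:,:260]=0;m[:,295:]=0
v,u=np.nonzero(m);print("orange",u.mean(),v.mean(),u.min(),u.max(),v.min(),v.max())
for l in (0,.02,.024,.028):
    P=[[x-np.cos(yaw)*a-np.sin(yaw)*b,y-np.sin(yaw)*a+np.cos(yaw)*b,.078+l+c] for a in(.11,.19) for b in(-.011,.011) for c in (-.012,.012)]
    q=pix(p,P);print(l,q.mean(0),q.min(0),q.max(0))
```

```text
orange 278.91752577319585 198.70103092783506 268 290 196 203
0 [278.21782717 205.10984882] [266.25900056 198.84603215] [290.18546386 211.40406573]
0.02 [278.48273683 200.91405136] [266.42418984 194.61092613] [290.54965698 207.24878705]
0.024 [278.53619307 200.06652544] [266.45753421 193.75553105] [290.62313458 206.40937725]
0.028 [278.58980872 199.21618335] [266.49098166 192.8973177 ] [290.69682686 205.56715507]
```

```bash
cat > push.py <<'E'
from h import *
import json
CX,CY=.6186,-.0723; RR=.048; ROT=[180,0,172.5]; Z=.284
def pos(a,z=Z): return [CX+RR*np.cos(a),CY+RR*np.sin(a),z]
def fingerang():
    p=r.get_tool_pos(); return np.arctan2(p[1]-CY,p[0]-CX)
def handle(a):  # angle of the pushed arm from finger angle
    yl=np.radians(-7.5); t=a+np.pi/2-yl
    return a-np.arcsin((.008*abs(np.cos(t))+.0125*abs(np.sin(t))+.0065)/RR)
def ft(a,F0):
    f=np.array(r.get_force())-F0
    return f@[-np.sin(a),np.cos(a),0], f@[np.cos(a),np.sin(a),0], f[2]  # tangential >0 = resisting clockwise motion
E
python3 - <<'E'
from push import *
p=r.get_tool_pos(); r.line_to([p[0]-.02,p[1],.40],vel=.25)
r.gripper_close(10)
a=np.radians(233)
r.reach(pos(a,.38),ROT)
r.line_to(pos(a,Z),vel=.1); r.dwell(.2)
F0=np.array(r.get_force()); json.dump(F0.tolist(),open('f0.json','w'))
print(r.get_gripper_width(),F0,r.get_clock())
a1=a
for i in range(10):
    a1-=.1; r.line_to(pos(a1),vel=.06)
    print(round(np.degrees(a1),1),round(np.degrees(handle(a1)),1),np.round(ft(a1,F0),1),r.get_clock())
save(r.snapshot("side"),"s3");save(r.snapshot("top"),"t3")
E
```

```text
0.0005188509027148162 [-0.53508125  0.20792915  0.54235605] 16.5333
227.3 202.3 [ 0.5  0.1 -0.1] 16.7833
221.5 195.9 [ 0.9  0.4 -1. ] 17.0333
215.8 189.8 [ 0.8  0.1 -0.4] 17.2833
210.1 183.8 [ 0.8 -0.6  0.1] 17.5333
204.4 178.0 [-0.1  0.1  0.5] 17.7833
198.6 172.4 [ 1.5 -0.4 -0.4] 18.0333
192.9 166.9 [ 3.4 -1.5 -1.9] 18.2833
187.2 161.7 [ 3.  -1.5  0.4] 18.5333
181.4 156.7 [ 3.  -2.2 -0.6] 18.7833
175.7 151.8 [ 2.7 -1.4  0.2] 19.0333
```

Run:
```python
from push import *
F0=np.array(json.load(open('f0.json')))
a1=np.radians(175.7)
for i in range(46):
    a1-=.1; r.line_to(pos(a1),vel=.06); f=ft(a1,F0)
    print(round(np.degrees(a1),1),round(np.radians(178-np.degrees(handle(a1))),2),np.round(f,1),r.get_clock())
    if f[0]>5 or abs(f[2])>15: break
save(r.snapshot("side"),"s4");save(r.snapshot("top"),"t4")
json.dump(a1,open('a1.json','w'))
```

```text
170.0 0.55 [ 3.7 -1.6 -0.4] 19.3833
164.2 0.67 [ 2.4 -1.3 -0.9] 19.6333
158.5 0.78 [ 2.9 -1.8 -0.7] 19.8833
152.8 0.89 [ 2.5 -0.1 -0.2] 20.1333
147.1 1.0 [ 2.4 -0.6 -0.2] 20.3833
141.3 1.1 [ 2.1 -0.9  0.2] 20.6333
135.6 1.2 [ 1.9 -1.6 -0.4] 20.8833
129.9 1.3 [ 2.1 -1.4 -1. ] 21.1333
124.1 1.39 [ 2.1 -0.8 -0.8] 21.3833
118.4 1.48 [ 2.1 -0.9 -1. ] 21.6333
112.7 1.56 [ 1.9 -1.  -0.2] 21.8833
106.9 1.65 [ 0.9 -1.7 -0. ] 22.1333
101.2 1.73 [ 1.3 -1.8  0.1] 22.3833
95.5 1.8 [ 3.  -1.4 -1. ] 22.6333
89.8 1.88 [ 3.7 -2.3 -0.6] 22.8833
84.0 1.95 [ 3.4 -1.6 -1.3] 23.1333
78.3 2.07 [ 3.3 -0.7 -1.6] 23.3833
72.6 2.19 [ 4.1 -1.2 -3.1] 23.6333
66.8 2.32 [ 3.3  0.2 -2. ] 23.8833
61.1 2.44 [ 2.5  1.4 -1.6] 24.1333
55.4 2.55 [ 2.5 -1.  -1.2] 24.3833
49.6 2.67 [ 2.  -0.3 -1. ] 24.6333
43.9 2.78 [ 2.2  0.7 -1.1] 24.8833
38.2 2.89 [ 3.3  1.2 -0.6] 25.1333
32.5 3.0 [2.5 0.2 0.1] 25.3833
26.7 3.1 [ 1.8  0.2 -0.1] 25.6333
21.0 3.2 [ 2.3 -0.2 -0.5] 25.8833
15.3 3.3 [ 3.1 -1.2 -0.6] 26.1333
9.5 3.39 [ 4.9 -0.3 -1.4] 26.3833
3.8 3.48 [ 6.8 -1.1 -0.7] 26.6333
```

Run:
```python
from push import *
F0=np.array(json.load(open('f0.json')))
a1=json.load(open('a1.json')); pk=0
for i in range(14):
    a1-=.05; r.line_to(pos(a1),vel=.04); f=ft(a1,F0); pk=max(pk,f[0])
    print(round(np.degrees(a1),1),round(np.radians(178-np.degrees(handle(a1))),2),np.round(f,1),r.get_clock())
    if (pk>6.5 and f[0]<.5*pk) or f[0]>16: break
save(r.snapshot("side"),"s5");save(r.snapshot("top"),"t5")
json.dump(a1,open('a1.json','w'))
```

```text
0.9 3.52 [ 8.2 -1.4 -0.3] 26.9833
-1.9 3.56 [ 9.9 -2.2 -0.2] 27.2333
-4.8 3.61 [10.9 -3.  -0.7] 27.4833
-7.6 3.65 [12.3 -2.6 -0.9] 27.7333
-10.5 3.71 [13.4 -2.6 -0.3] 27.9833
-13.4 3.76 [13.1 -3.6 -0.8] 28.2333
-16.2 3.82 [14.2 -4.  -2.2] 28.4833
-19.1 3.88 [14.8 -4.5 -1.2] 28.7333
-22.0 3.93 [14.9 -3.9 -1.4] 28.9833
-24.8 3.99 [ 7.8 -0.9 -2. ] 29.2333
-27.7 4.04 [ 3.1 -0.1 -2.3] 29.4833
```

Run:
```python
from push import *
F0=np.array(json.load(open('f0.json')))
a1=json.load(open('a1.json')); pk=0
for i in range(12):
    a1-=.05; r.line_to(pos(a1),vel=.04); f=ft(a1,F0); pk=max(pk,f[0])
    print(round(np.degrees(a1),1),round(np.radians(178-np.degrees(handle(a1))),2),np.round(f,1),r.get_clock())
    if (pk>6.5 and f[0]<.6*pk) or f[0]>16: break
json.dump(a1,open('a1.json','w'))
save(r.snapshot("side"),"s5b");save(r.snapshot("top"),"t5b")
```

```text
-30.6 4.1 [4.7 0.1 0.4] 29.8333
-33.4 4.15 [ 7.9 -0.7 -1.4] 30.0833
-36.3 4.2 [ 8.9 -1.9 -1.5] 30.3333
-39.2 4.25 [10.  -1.4 -0.8] 30.5833
-42.0 4.3 [11.9 -1.7 -1.1] 30.8333
-44.9 4.35 [12.1 -2.5 -1.7] 31.0833
-47.8 4.4 [12.6 -3.3 -0.4] 31.3333
-50.6 4.45 [ 4.7  0.2 -0.2] 31.5833
```

Run:
```python
from push import *
a1=json.load(open('a1.json'))
for d in (.1,.25,.4): r.line_to(pos(a1+d),vel=.08)
print(np.array(r.get_force()))
r.line_to(pos(a1+.4,.40),vel=.15)
r.reach([.40,.05,.45],ROT)
r.reach([.25,.35,.42],ROT)
for n in("side","top"):
    p=r.snapshot(n); save(p,n+"_end"); im=p["image"]
    im=im[110:270,180:310] if n=="side" else im[140:240,220:340]
    s=3.7 if n=="side" else 6
    cv2.imwrite(f'pics/{n}_endz.png',cv2.resize(im,None,fx=s,fy=s,interpolation=cv2.INTER_CUBIC)[:,:,::-1])
print(r.get_clock())
```

```text
[-0.67600404  0.77732404 -0.31480934]
35.8917
```

View pics/side_endz.png

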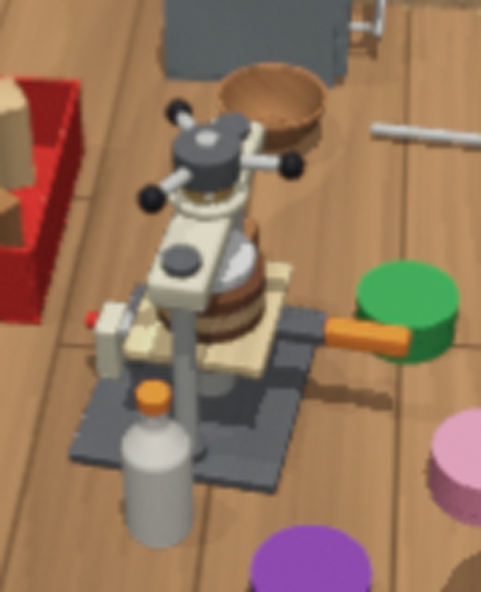

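View pics/top_endz.png

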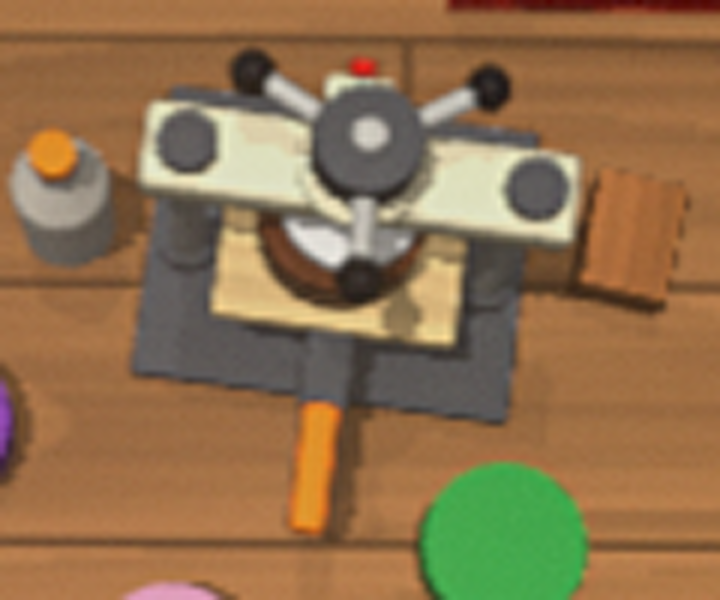

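Run:
```python
import cv2,numpy as np
o=[]
for n in("s3","s4","s5","s5b"):
    a=cv2.imread(f'pics/{n}.png')[125:185,205:285]; o.append(cv2.resize(a,None,fx=4.9,fy=4.9,interpolation=cv2.INTER_CUBIC))
cv2.imwrite('pics/cmp.png',np.vstack([np.hstack(o[:2]),np.hstack(o[2:])]))
```

```text
(no output)
```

View pics/cmp.png

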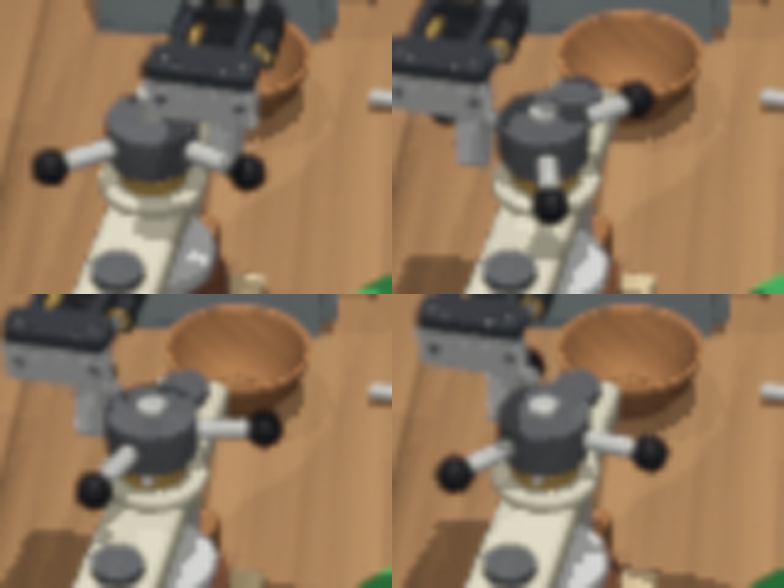

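Run:
```python
from h import *
from scipy.optimize import least_squares
p=r.snapshot("side")
def g(u,v): return np.array([(u+.5)/4.9-.5+205,(v+.5)/4.9-.5+125])
S=lambda u,v:np.array([(u+.5)/3.7-.5+180,(v+.5)/3.7-.5+110])
obs={"start":[S(291,163),S(153,198)],"s3":[g(247,171),g(50,166)],"s4":[g(637-392,100),g(550-392,204)],"s5":[g(263,429-294),g(94,489-294)],"s5b":[g(649-392,453-294),g(455-392,473-294)],"end":[S(291,165),S(151,198)]}
for k,(a,b) in obs.items():
    best=None
    for h in np.radians(np.arange(0,360,.5)):
        q=pix(p,[[.6186+.074*np.cos(h+d),-.0723+.074*np.sin(h+d),.285] for d in(0,-2*np.pi/3)])
        e=np.hypot(*(q-[a,b]).T).sum()
        if best is None or e<best[0]: best=(e,np.degrees(h))
    print(k,best)
```

```text
start (np.float64(0.2849292005761281), np.float64(178.0))
s3 (np.float64(0.2033633848999289), np.float64(153.0))
s4 (np.float64(0.8127778046054146), np.float64(219.00000000000003))
s5 (np.float64(0.49776962398118707), np.float64(186.0))
s5b (np.float64(0.46632023613908574), np.float64(165.5))
end (np.float64(0.42910086568660655), np.float64(176.0))
```

Run:
```python
from push import *
a1=np.radians(-8)
r.reach([.40,.05,.45],ROT)
r.reach(pos(a1,.40),ROT); r.line_to(pos(a1),vel=.12); r.dwell(.2); F0=np.array(r.get_force())
a1=np.radians(-30); r.line_to(pos(a1),vel=.08)
while 1:
    a1-=.05; r.line_to(pos(a1),vel=.04); f=ft(a1,F0); tn=np.radians(178-np.degrees(handle(a1)))
    print(round(np.degrees(a1),1),round(tn,2),np.round(f,1),r.get_clock())
    if tn>4.70 or f[0]>18: break
json.dump(a1,open('a1.json','w'))
save(r.snapshot("side"),"s6")
for d in (.1,.3,.5): r.line_to(pos(a1+d),vel=.08)
p=r.snapshot("side"); save(p,"s7")
print(np.array(r.get_force())-F0,r.get_clock())
o=[]
for n in("s6","s7"):
    a=cv2.imread(f'pics/{n}.png')[125:185,205:285]; o.append(cv2.resize(a,None,fx=4.9,fy=4.9,interpolation=cv2.INTER_CUBIC))
cv2.imwrite('pics/cmp2.png',np.hstack(o))
```

```text
-32.9 4.14 [-0.4 -0.4  0.2] 40.3083
-35.7 4.19 [ 1.  -2.2  1.6] 40.5583
-38.6 4.24 [ 4.4 -1.8  0.5] 40.8083
-41.5 4.29 [ 1.1 -0.4  1.8] 41.0583
-44.3 4.34 [ 0.1 -1.5  1.7] 41.3083
-47.2 4.39 [-1.6 -1.7  1.6] 41.5583
-50.1 4.44 [-0.2 -1.   1.7] 41.8083
-52.9 4.48 [-1.2 -0.9  1.1] 42.0583
-55.8 4.53 [ 0.4 -1.1  1.5] 42.3083
-58.6 4.57 [ 2.4 -2.2  1.2] 42.5583
-61.5 4.62 [ 5.4 -2.6  0.8] 42.8083
-64.4 4.66 [ 6.2 -2.7  0. ] 43.0583
-67.2 4.7 [ 6.5 -3.5  0. ] 43.3083
[-1.2105548   0.87934713  2.53533837] 44.1917
```

View pics/cmp2.png

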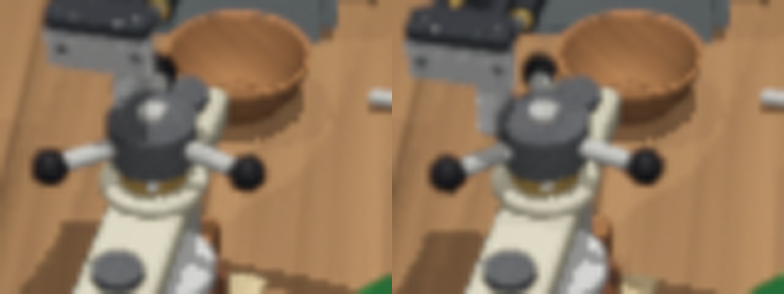

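Run:
```python
from h import *
p=r.snapshot("side")
def g(u,v): return np.array([(u+.5)/4.9-.5+205,(v+.5)/4.9-.5+125])
for k,(a,b) in {"s6":(g(247,173),g(50,166)),"s7":(g(646-392,165),g(448-392,173))}.items():
    best=min((np.hypot(*(pix(p,[[.6186+.074*np.cos(h+d),-.0723+.074*np.sin(h+d),.285] for d in(0,-2*np.pi/3)])-[a,b]).T).sum(),np.degrees(h)) for h in np.radians(np.arange(140,200,.5)))
    print(k,best,np.radians(178+240-best[1]))
```

```text
s6 (np.float64(0.5501490040354797), np.float64(152.5)) 4.633849164044945
s7 (np.float64(0.4162220416311747), np.float64(159.5)) 4.511676116405342
```

Run:
```python
from push import *
a1=json.load(open('a1.json'))
r.line_to(pos(a1+.5,.42),vel=.2)
r.reach([.36,-.055,.38],ROT)
p=r.snapshot("wrist"); save(p,"wf0"); w=p["image"][190:384,130:390]
r.reach([.25,.35,.42],ROT)
s=r.snapshot("side"); save(s,"sf"); t=r.snapshot("top"); save(t,"tf")
for n,pp in (("glue",t),("offcut",t)):
    print(n,[np.round(towld(pp,d["at"]),3).tolist() for d in r.boxes_of(pp,n)][:1])
a=cv2.resize(w,(520,388),interpolation=cv2.INTER_CUBIC)[:,:,::-1]
b=cv2.resize(s["image"][130:230,210:270],(232,388),interpolation=cv2.INTER_CUBIC)[:,:,::-1]
cv2.imwrite('pics/fin.png',np.hstack([a,b])); 
d=np.abs(t["image"].astype(int)-cv2.imread('pics/top0.png')[:,:,::-1]).sum(2)
cv2.imwrite('pics/diff.png',np.clip(d,0,255).astype(np.uint8))
print(r.get_clock(),r.get_force())
```

```text
glue [[0.634, 0.099, 0.111]]
offcut [[0.627, -0.262, 0.045]]
48.0417 [-0.14201513 -0.0390955  -0.4733609 ]
```

View pics/fin.png

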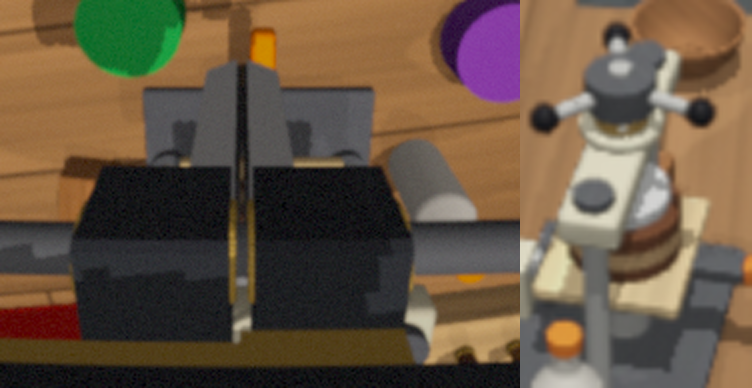

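View pics/diff.png

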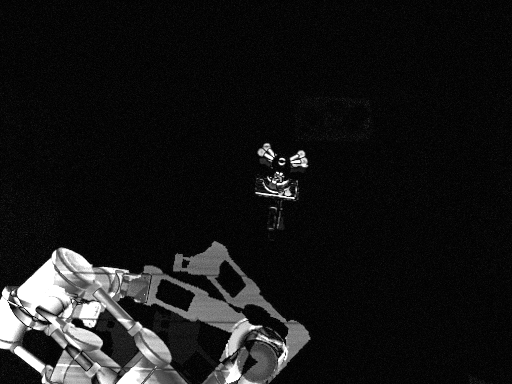

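Run:
```python
from h import *
r.close_job(); print(r.get_clock())
```

```text
the job is handed in; nothing more can be done
the job is handed in; nothing more can be done
```

The press is clamped and I handed the job in at about 48 s. No verdict came back.

**Lift:** I raised the table by its orange handle by about 27.5 mm, lowered it to about 24 mm and let go. In the side picture the handle sits where a lift of 0.024 m predicts.

**Clamping:** I turned the three-armed handle clockwise with closed fingertips.
- The push ran at 1–4 N, then climbed to about 15 N and dropped to 3 N at the first click.
- It climbed again to about 12.6 N and dropped at the second click. These peaks are above the 7–11 N listed.
- I backed off there, but the pictures showed the handle springing back about 0.18 rad, so it was not clear the second click had completed.
- I pushed once more. The handle moved forward with almost no push, then met rising resistance again, up to 6.5 N, and I stopped before another click.

**Ratchet slip:** From the handle angle I estimate about 1.0 rad, or two clicks. It could be anywhere from about 0.75 to 1.2 rad, which is inside the allowed 0.4–1.85.

**Last pictures:** The blank looks upright under the plate and the table is still up. Comparing the top view with the first one shows change only at the press and the arm. The arm was clear of everything.

**Not measured:** I could not read the force of the platen on the blank. The clicks are my only evidence that the screw is tight. My last wrist picture was meant to check the blank, but the fingers blocked the view.

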